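# Index the rotary board stage to the yellow parts cup

## Task

The rotary circuit-board stage is locked at the white parts cup. Pull up its red spring plunger knob, turn the stage round to the yellow parts cup and let the plunger snap fully down into the index notch there, so that the stage is locked at the yellow cup; then let go.

Things in the scene. Friction and masses are not known exactly. Their poses are not given: they have to be found in the camera images.
- stage_base: Round grey base, 264 mm across, fixed to the bench, of the rotary stage: an aluminium turntable carrying a green circuit board, all below 76 mm but for the red knob. Origin: on the bench, on the turntable's upright axis. Its -x axis points to the middle notch (white cup, where the stage starts locked); the two other notches lie 50 degrees to either side, at the blue and yellow cups, on varying sides.
- stage (a joint): Turn of the turntable about its upright axis, rad, positive anticlockwise seen from above: 0 locked in the middle notch, +0.873 and -0.873 in the outer notches, end stops at 1.06 either way. Turns freely (under 0.1 N m) once the plunger is pulled. Each notch in the ring below has a brass tapered mouth that draws in a plunger released within 0.12 rad (14 mm) of it.
- plunger_grip (a point): Centre of the plunger's red knob, 95 mm above the bench when locked: an upright cylinder 26 mm across, 34 mm tall (17 mm above and below this point), that swivels freely on its own axis. It sits at the turntable's edge, 113 mm from the axis, and is carried round in an arc to turn the stage. A steel barrel 22 mm across ends 6 mm below it. The small black thumbscrews on the board rails are not it.
- plunger (a joint): Upward pull of the plunger, m: 0 fully down in a notch (locked), 0.028 at its upper stop. From 0.016 the pin is clear of the notch and passes over the index ring. A spring pushes it down, 6 N when down, 10 N when fully pulled.
- cup_yellow: Yellow round cup of white parts, 68 mm across, 26 mm tall, fixed to the bench outside the notch where the stage must be locked, about 185 mm from the turntable's axis and, seen from the axis, within 4 degrees of that notch's direction. Origin: centre of its underside. A blue and a white cup of the same shape stand at the other two notches.
There are look-alikes about, which are no part of the job. Of the things that look like the cup_yellow, the smaller one is meant.

How it is judged:
On the way:
1. the plunger is pulled clear of its notch (value of joint plunger above 0.014 m), for 0.2 s.
At the end, for the whole second after the job is handed in: The plunger is fully down (joint below 4 mm) in the notch at the yellow cup: the knob's centre is within 92 mm, seen from above, of the cup's centre (about 72 mm when locked there, over 130 mm at the other notches) (value of joint plunger below 0.004 m and horizontal distance between plunger_grip and cup_yellow below 0.092 m); the robot touches nothing.
It also fails if it takes over 35 s, if anything falls off the work surface, if the arm or the gripper's body presses on something with over 40 N, if the wrist force passes 120 N, or if a joint passes its speed limit or range.

## Robot

A 7-joint arm with a two-finger parallel gripper is mounted at the origin on the work surface. World frame = base frame: x ahead of the robot, y to its left, z up, the work surface at z = 0. Lengths are in m, angles in rad, forces in N, time in s.
With the tool pointing down it reaches from about 0.375 to 0.925 m from the base axis. Payload 3.1 kg.
Tool frame: the origin (TCP) lies between the finger pads; the fingertips stand 14 mm ahead of it and the grasp point (between the pads) lies 5 mm behind it; z points along the fingers, y is the line along which they close (so a half turn about z gives the same grasp; the last joint's range is limited). The gripper opens to 85 mm and grips with 20 to 120 N. Pads are 22 mm wide; open, the fingers measure 114 mm over their backs; the gripper's body (76 mm by 85 mm) begins 54 mm behind the grasp point. The pads swing forward as they close: fully open they stand 13 mm farther back than shut.
Start: joints at [1.075, 0.383, 0.044, 1.598, -0.018, 1.161, -0.05], TCP at [0.252, -0.599, 0.245] pointing down, gripper open.
Joint ranges: [-2.61, 2.61], [-0.41, 2.15], [-1.48, 1.57], [0, 2.5], [-1.57, 4.71], [0.05, 1.97], [-2.85, 2.85]. Speed limits (rad/s): [2.79, 2.79, 3.14, 3.14, 3.14, 3.14, 3.14].

## Interface

Orientations are given as a unit quaternion [w, x, y, z].
In Python, from plant import robot, eyes, ticket gives the robot as it stands.
- The arm moves only by the tool arm_command, never from a script. Its arguments are lists of equal length, an entry for each row: "travel": the shift along the world's x, y, z as a fraction of full scale, a list of three; "dr": the turn, a rotation vector about the world's x, y, z as a fraction of full scale, a list of three; "claw": the closure, from -1 (fully open) to 1 (shut), so that 0 is half open. A call has 1 to 5 rows; each row shifts and turns the commanded pose from where the row before left it; what a row does not reach is not made up. Full scale, the value 1, is 0.04 m for a shift and pi/4 rad for a turn. A row lasts 1/8 s, in which the tool goes at most 62.5 mm and 10.7 degrees, less where a joint would pass 70% of its speed; a pose out of reach is approached as far as the arm can. A call with a number of a shift or a turn outside -1 to 1 is refused whole. A call with a gripper value outside its range is refused whole. The fingers move at their own pace and stop on an object; the grip force is fixed at half the most. Time passes only in rows, so rows that do not move let the fingers close. It gives the time, the measured TCP pose, the force, the opening and the grip force at its end, in the units of the state.
- robot.observe(): the state, without advancing time (a new reading comes with each control period).
- eyes.grab_frame(name): name is "side" or "top" or "wrist"; returns a dict with "color" (400x640x3 uint8, red, green, blue), "K" (3x3 intrinsics, pixels), "T" (4x4, takes a point from camera to world coordinates). Camera axes: x right, y down, z forward; pixel columns grow to the right and rows downward; lengths in m; the calibration is good to about 2 mm. A picture is of the moment at which its call begins. There is no depth.
- ticket.close_job(): hands the job in; it is judged then, once.
The state is a dict: "time": time; "joint_positions": joint angles; "qd": joint speeds; "joint_torque": joint torques, N m; "tcp_pos": TCP position; "ee_rot": TCP orientation; "contact_force": force on the tool from outside, world axes, zero at the start; "ft_torque": the same for the moment, N m; "opening": finger opening in m; "grasp_force": force on a finger pad.
Only numpy, scipy, OpenCV 4.12 (cv2) and the standard library are available. Lean on these libraries where they do the work, as an engineer would, in place of code of your own. Each camera call takes 0.05 s, during which the arm holds its last target. There are 200 camera calls.

## Working session

There is one attempt and no reset: what is moved stays moved. The work goes in short steps, Python scripts to look and compute and a tool call to move; the robot and the scene stay as the last step left them, time stands still between calls to the robot, and variables do not carry over. Pictures are saved under pics/ and viewed, at most 10 in all, crops included, and the job is handed in when it is done.

Besides the shell and the picture viewer there is one more tool, called after "Request:" by a JSON object that holds its "method" and its "body". arm_command: Moves the arm, as the interface text tells. Shift numbers are shares of 0.04 m and turn numbers shares of pi/4 rad, none past 1 either way. Its arguments: {"type":"object","properties":{"travel":{"type":"array","items":{"type":"array","items":{"type":"number"}}},"dr":{"type":"array","items":{"type":"array","items":{"type":"number"}}},"claw":{"type":"array","items":{"type":"number"}}},"required":["travel","dr","claw"]}

```bash
mkdir -p pics; cat > h.py <<'E'
from plant import robot, eyes, ticket
import numpy as np, cv2
def save(n,f):
    im=eyes.grab_frame(n); cv2.imwrite(f,im["color"][...,::-1]); np.savez(f[:-4]+'.npz',K=im["K"],T=im["T"]); return im
def at(f,u,v,z):
    d=np.load(f[:-4]+'.npz');K,T=d['K'],d['T']
    r=T[:3,:3]@np.linalg.solve(K,[u,v,1]);o=T[:3,3];return o+r*(z-o[2])/r[2]
def px(f,p):
    d=np.load(f[:-4]+'.npz');K,T=d['K'],d['T']
    c=K@(T[:3,:3].T@(np.array(p)-T[:3,3]));return c[:2]/c[2]
E
python3 - <<'E'
from h import *
save("top","pics/t.png");save("side","pics/s.png")
s=robot.observe();print(s["time"],s["tcp_pos"],s["ee_rot"],s["opening"],s["contact_force"])
E
```

```text
0.1 [ 0.2514732  -0.59845889  0.24397442] [-1.21824085e-03  9.80278032e-01  1.97619343e-01 -3.01769507e-04] 0.08525035752987094 [ 0.82797577 -0.02939789 -0.68275959]
```

View pics/t.png

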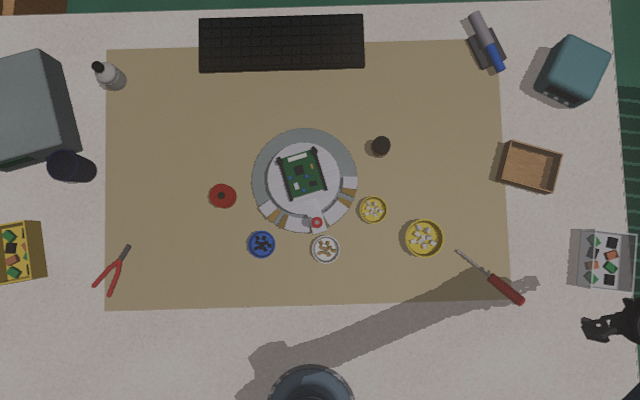

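View pics/s.png

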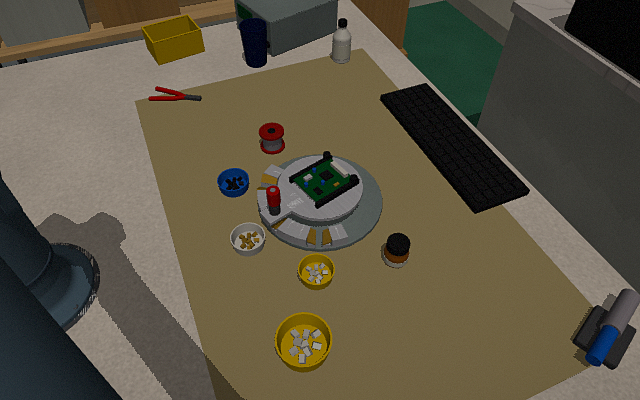

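The top view shows the base centred near (304,181), the knob at (317,222), the white cup at (325,249), and the small yellow cup at (372,209). The larger yellow cup at (423,238) is the look-alike. In the side view the knob is at about (273,196).

```bash
python3 - <<'E'
from h import *
t,s='pics/t.png','pics/s.png'
im=cv2.imread(t).astype(int);b,g,r=im[...,0],im[...,1],im[...,2]
m=(r>120)&(g<90)&(b<90);m[:, :290]=0;m[:,340:]=0;m[:200]=0;m[240:]=0
v,u=np.nonzero(m);print(len(u),u.mean(),v.mean(),u.min(),u.max(),v.min(),v.max())
k=at(t,u.mean(),v.mean(),.108);print('knob top',k, 'side proj',px(s,[k[0],k[1],.095]))
im=cv2.imread(s).astype(int);b,g,r=im[...,0],im[...,1],im[...,2]
m=(r>100)&(g<80)&(b<80);m[:, :255]=0;m[:,290:]=0;m[:170]=0;m[230:]=0
v,u=np.nonzero(m);print(len(u),u.mean(),v.mean(),u.min(),u.max(),v.min(),v.max());ks=at(s,u.mean(),v.mean(),.097);print('side knob',ks)
y=at(t,372,209,.026);w=at(t,325,249,.026);print('Y',y,'W',w,'side proj Y',px(s,y))
c=at(t,304,181,.03);print('C',c)
for n,q in(('k',k),('ks',ks),('Y',y),('W',w)):
  d=(q-c)[:2];print(n,np.hypot(*d),np.degrees(np.arctan2(d[1],d[0])))
E
```

```text
75 316.6666666666667 222.04 312 321 217 227
knob top [ 0.45059134 -0.02828211  0.108     ] side proj [273.98744109 195.6934294 ]
93 272.0537634408602 191.41935483870967 257 279 181 228
side knob [ 0.45036538 -0.01843564  0.097     ]
Y [ 0.4805599 -0.1625246  0.026    ] W [ 0.38671866 -0.04502578  0.026     ] side proj Y [316.47151777 266.39836897]
C [0.55365025 0.0016381  0.03      ]
k 0.10731429941284712 -163.81085397410254
ks 0.1052174842444519 -169.00149858727073
Y 0.17969861331200226 -114.0001194696225
W 0.17333110251473532 -164.38225411001315
```

Request:
{"method": "arm_command", "body": {"travel": [[0.33, 0.95, 0], [0.33, 0.95, 0], [0.33, 0.95, 0], [0.33, 0.95, 0], [0.33, 0.95, 0]], "dr": [[0, 0, 0], [0, 0, 0], [0, 0, 0], [0, 0, 0], [0, 0, 0]], "claw": [-1, -1, -1, -1, -1]}}

```text
time: 0.72
tcp_pos: [0.3179, -0.4076, 0.2448]
ee_rot: [-0.0, 0.98, 0.198, -0.0]
contact_force: [-0.6, 0.4, -0.7]
opening: 0.0853
grasp_force: 0.0
```

Request:
{"method": "arm_command", "body": {"travel": [[0.33, 0.95, 0], [0.33, 0.95, 0], [0.33, 0.95, 0], [0.33, 0.95, 0], [0.33, 0.95, 0]], "dr": [[0, 0, 0], [0, 0, 0], [0, 0, 0], [0, 0, 0], [0, 0, 0]], "claw": [-1, -1, -1, -1, -1]}}

```text
time: 1.35
tcp_pos: [0.3837, -0.2178, 0.2449]
ee_rot: [-0.0, 0.98, 0.198, -0.0]
contact_force: [0.4, -0.7, -0.2]
opening: 0.0855
grasp_force: 0.0
```

Request:
{"method": "arm_command", "body": {"travel": [[0.33, 0.95, 0], [0.33, 0.95, 0], [0.33, 0.95, -0.2], [0.33, 0.95, -0.2], [0, 0, 0]], "dr": [[0, 0, 0], [0, 0, 0], [0, 0, 0], [0, 0, 0], [0, 0, 0]], "claw": [-1, -1, -1, -1, -1]}}

```text
time: 1.98
tcp_pos: [0.4366, -0.0634, 0.2285]
ee_rot: [-0.001, 0.98, 0.201, -0.001]
contact_force: [-0.3, -0.8, -0.6]
opening: 0.0855
grasp_force: 0.0
```

```bash
python3 - <<'E'
from h import *
save("wrist","pics/w.png")
s=robot.observe();print(s["time"],s["tcp_pos"],s["ee_rot"],s["contact_force"],px('pics/w.png',[.4506,-.026,.112]))
E
```

```text
2.025 [ 0.43631642 -0.06576307  0.2286934 ] [-2.31458230e-04  9.79886014e-01  1.99556769e-01 -6.65323696e-04] [-0.38082037 -1.03728758 -0.14732675] [280.93612922 157.09023637]
```

View pics/w.png

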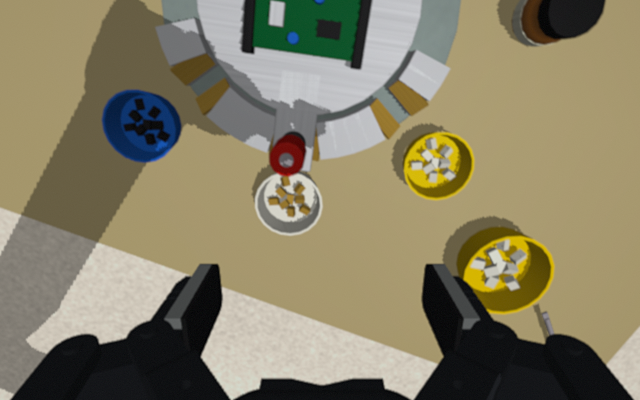

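The wrist view shows the knob's top face near (286,160), the yellow cup's rim centre near (439,165), and the white cup's near (289,203). The yellow notch, a brass pair, is at about (400,110).

```bash
python3 - <<'E'
from h import *
f='pics/w.png'
k=at(f,286,160,.112);y=at(f,439,165,.026);w=at(f,289,203,.026);b=at(f,141,125,.026)
print(k,y,w,b)
# centre: equal distance (185) from three cups
from scipy.optimize import least_squares
r=least_squares(lambda c:[np.hypot(*(q[:2]-c))-.185 for q in(y,w,b)]+[np.hypot(*(k[:2]-c))-.113],[.555,0]);c=r.x;print(c,r.fun)
for q in(k,y,w,b,at(f,400,110,.05)):
  d=q[:2]-c;print(np.hypot(*d),np.degrees(np.arctan2(d[1],d[0])))
a=np.arctan2(*(k[:2]-c)[::-1])
for t in np.linspace(0,.873,9): print(c+.113*np.array([np.cos(a+t),np.sin(a+t)]))
E
```

```text
[ 0.45005062 -0.03005461  0.112     ] [ 0.48106766 -0.16671818  0.026     ] [ 0.3879019  -0.04848999  0.026     ] [0.40553478 0.10602911 0.026     ]
[0.56083932 0.00224173] [ 0.00184478 -0.00477498  0.00179218  0.00240013]
0.11540013248569389 -163.74791052917385
0.18684477590809326 -115.27357311118178
0.1802250174612151 -163.65078641895988
0.1867921788450257 146.2458682030426
0.11574159768969637 -114.71963400265942
[ 0.45235484 -0.0293829 ]
[ 0.45644432 -0.04100968]
[ 0.46177573 -0.05212192]
[ 0.46828565 -0.06258742]
[ 0.47589663 -0.07228169]
[ 0.48451813 -0.08108939]
[ 0.49404758 -0.08890575]
[ 0.50437161 -0.09563777]
[ 0.5153674  -0.10120538]
```

Request:
{"method": "arm_command", "body": {"travel": [[0.36, 0.91, -0.2], [0, 0, -0.8], [0, 0, -0.6], [0, 0, 0], [0, 0, 0]], "dr": [[0, 0, 0], [0, 0, 0], [0, 0, 0], [0, 0, 0], [0, 0, 0]], "claw": [-1, -1, -1, -1, -1]}}

```text
time: 2.65
tcp_pos: [0.4515, -0.0319, 0.166]
ee_rot: [0.0, 0.98, 0.197, 0.0]
contact_force: [0.0, -0.3, 0.6]
opening: 0.0854
grasp_force: 0.0
```

```bash
python3 - <<'E'
from h import *
save("wrist","pics/w2.png");save("side","pics/s2.png")
s=robot.observe();print(s["time"],s["tcp_pos"],px('pics/w2.png',[.4508,-.029,.112]))
im=cv2.imread('pics/w2.png');s2=cv2.imread('pics/s2.png')[130:290,180:420]
cv2.imwrite('pics/c2.png',np.hstack([im[::1,::1][:, 100:540],cv2.resize(s2,(360,240)).__class__(0) if 0 else cv2.copyMakeBorder(cv2.resize(s2,(360,240)),0,160,0,0,0)]))
E
```

```text
2.75 [ 0.4520318  -0.03145549  0.16652475] [316.34307851 229.35606585]
```

View pics/c2.png

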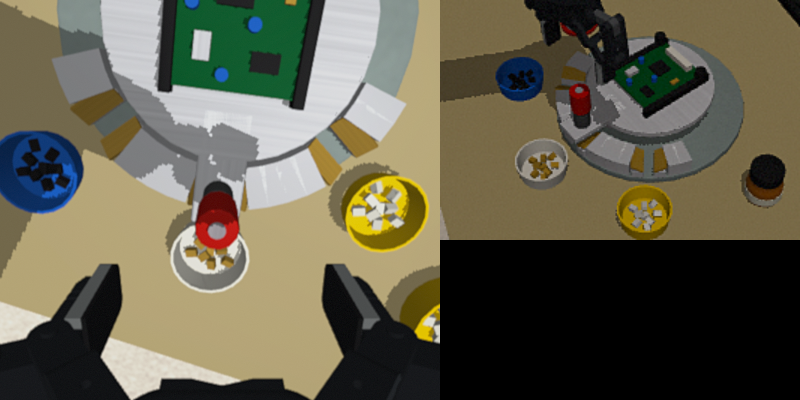

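The knob's top sits at (316,230) in the wrist image, where it was predicted, so I'm going down onto it.

Request:
{"method": "arm_command", "body": {"travel": [[-0.03, 0.06, -0.7], [0, 0, -0.7], [0, 0, -0.45], [0, 0, 0], [0, 0, 0]], "dr": [[0, 0, 0], [0, 0, 0], [0, 0, 0], [0, 0, 0], [0, 0, 0]], "claw": [-1, -1, -1, -1, -1]}}

```text
time: 3.38
tcp_pos: [0.4511, -0.0286, 0.0925]
ee_rot: [0.0, 0.98, 0.198, 0.001]
contact_force: [0.7, 0.4, -0.2]
opening: 0.0852
grasp_force: 0.0
```

Request:
{"method": "arm_command", "body": {"travel": [[0, 0, 0], [0, 0, 0], [0, 0, 0], [0, 0, 0], [0, 0, 0]], "dr": [[0, 0, 0], [0, 0, 0], [0, 0, 0], [0, 0, 0], [0, 0, 0]], "claw": [0, 0.2, 0.4, 0.6, 1]}}

```text
time: 4.0
tcp_pos: [0.4502, -0.0285, 0.0918]
ee_rot: [0.0, 0.98, 0.198, 0.0]
contact_force: [-0.7, 0.4, 4.6]
opening: 0.0242
grasp_force: 58.8
```

Request:
{"method": "arm_command", "body": {"travel": [[0, 0, 0], [0, 0, 0], [0, 0, 0], [0, 0, 0]], "dr": [[0, 0, 0], [0, 0, 0], [0, 0, 0], [0, 0, 0]], "claw": [1, 1, 1, 1]}}

```text
time: 4.5
tcp_pos: [0.4502, -0.0285, 0.0918]
ee_rot: [0.0, 0.98, 0.198, 0.0]
contact_force: [-1.9, -1.0, 5.6]
opening: 0.0244
grasp_force: 58.8
```

Firm grip on the knob: opening 24 mm at 59 N. Lifting about 22 mm.

Request:
{"method": "arm_command", "body": {"travel": [[0, 0, 0.2], [0, 0, 0.2], [0, 0, 0.16], [0, 0, 0], [0, 0, 0]], "dr": [[0, 0, 0], [0, 0, 0], [0, 0, 0], [0, 0, 0], [0, 0, 0]], "claw": [1, 1, 1, 1, 1]}}

```text
time: 5.12
tcp_pos: [0.4497, -0.0282, 0.1134]
ee_rot: [-0.0, 0.98, 0.198, 0.0]
contact_force: [3.5, 0.9, -8.6]
opening: 0.0245
grasp_force: 59.3
```

Request:
{"method": "arm_command", "body": {"travel": [[0.1, -0.29, 0], [0.13, -0.28, 0], [0.16, -0.26, 0], [0.19, -0.24, 0], [0, 0, 0]], "dr": [[0, 0, 0], [0, 0, 0], [0, 0, 0], [0, 0, 0], [0, 0, 0]], "claw": [1, 1, 1, 1, 1]}}

```text
time: 5.75
tcp_pos: [0.4734, -0.0729, 0.1135]
ee_rot: [0.0, 0.98, 0.197, -0.0]
contact_force: [1.9, 1.5, -9.2]
opening: 0.0244
grasp_force: 59.4
```

Request:
{"method": "arm_command", "body": {"travel": [[0.22, -0.22, 0], [0.24, -0.2, 0], [0.26, -0.17, 0], [0.27, -0.14, 0], [0, 0, 0]], "dr": [[0, 0, 0], [0, 0, 0], [0, 0, 0], [0, 0, 0], [0, 0, 0]], "claw": [1, 1, 1, 1, 1]}}

```text
time: 6.38
tcp_pos: [0.5138, -0.1023, 0.1138]
ee_rot: [0.001, 0.98, 0.197, 0.0]
contact_force: [0.1, -2.2, -9.7]
opening: 0.0247
grasp_force: 59.4
```

```bash
python3 - <<'E'
from h import *
save("wrist","pics/w3.png");save("side","pics/s3.png")
s=robot.observe();p=np.array(s["tcp_pos"]);print(s["time"],p,s["contact_force"])
c=np.array([.559,.003]);d=p[:2]-c;print(np.hypot(*d),np.degrees(np.arctan2(d[1],d[0])),np.hypot(*(p[:2]-[.481,-.165])))
s2=cv2.imread('pics/s3.png')[130:290,180:420]
cv2.imwrite('pics/c3.png',np.hstack([cv2.imread('pics/w3.png')[:,100:540],cv2.copyMakeBorder(cv2.resize(s2,(360,240)),0,160,0,0,0)]))
E
```

```text
6.475 [ 0.51263983 -0.10175971  0.11362861] [-0.56047928 -2.62974998 -8.4575802 ]
0.11455942535178937 -113.87121820155114 0.0707136004763388
```

View pics/c3.png

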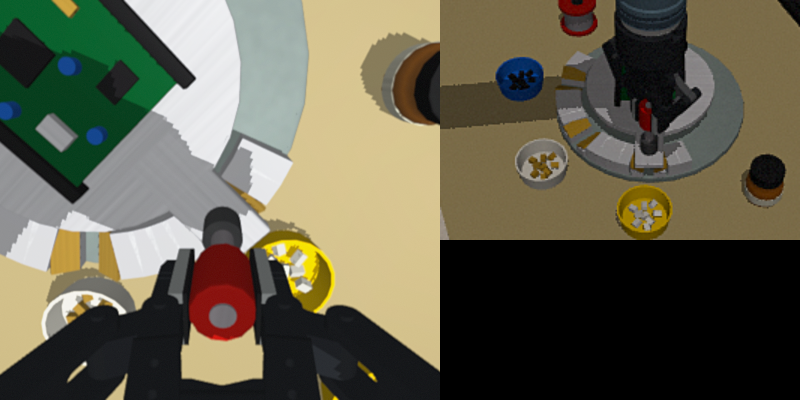

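The knob, held between the pads, is over the yellow notch; the stage has turned about 50° and the knob is about 71 mm from the cup. I'll lower it into the notch and open.

Request:
{"method": "arm_command", "body": {"travel": [[0, 0, -0.15], [0, 0, -0.15], [0, 0, -0.15], [0, 0, 0], [0, 0, 0]], "dr": [[0, 0, 0], [0, 0, 0], [0, 0, 0], [0, 0, 0], [0, 0, 0]], "claw": [1, 1, 1, 1, 1]}}

```text
time: 7.1
tcp_pos: [0.5118, -0.1012, 0.0955]
ee_rot: [0.0, 0.98, 0.197, -0.001]
contact_force: [-2.5, -4.6, -5.6]
opening: 0.0243
grasp_force: 59.8
```

Request:
{"method": "arm_command", "body": {"travel": [[0, 0, 0], [0, 0, 0], [0, 0, 0], [0, 0, 0], [0, 0, 0]], "dr": [[0, 0, 0], [0, 0, 0], [0, 0, 0], [0, 0, 0], [0, 0, 0]], "claw": [-1, -1, -1, -1, -1]}}

```text
time: 7.72
tcp_pos: [0.5128, -0.1002, 0.0958]
ee_rot: [-0.0, 0.98, 0.198, 0.0]
contact_force: [-0.9, 0.2, -0.3]
opening: 0.085
grasp_force: 0.0
```

Request:
{"method": "arm_command", "body": {"travel": [[0, 0, 0.5], [0, 0, 0.8], [0, 0, 0.8], [-0.5, -0.5, 0], [0, 0, 0]], "dr": [[0, 0, 0], [0, 0, 0], [0, 0, 0], [0, 0, 0], [0, 0, 0]], "claw": [-1, -1, -1, -1, -1]}}

```text
time: 8.35
tcp_pos: [0.4913, -0.1225, 0.1798]
ee_rot: [0.001, 0.981, 0.196, -0.001]
contact_force: [0.4, 0.5, -0.8]
opening: 0.0855
grasp_force: 0.0
```

```bash
python3 - <<'E'
from h import *
save("wrist","pics/w4.png");save("side","pics/s4.png")
s=robot.observe();print(s["time"],s["tcp_pos"],s["contact_force"],s["opening"])
for z in(.112,.140):print(z,px('pics/w4.png',[.5127,-.1015,z]),px('pics/s4.png',[.5127,-.1015,z]))
s2=cv2.imread('pics/s4.png')[170:290,230:410]
cv2.imwrite('pics/c4.png',np.hstack([cv2.imread('pics/w4.png')[:,100:540],cv2.copyMakeBorder(cv2.resize(s2,(360,240)),0,160,0,0,0)]))
E
```

```text
8.45 [ 0.49249175 -0.120329    0.17943274] [-0.12955354 -0.61739607 -0.46285638] 0.08567521265955479
0.112 [302.0046985  175.75209099] [319.78053437 207.61229503]
0.14 [299.08307608 191.15554024] [319.90292198 197.37602428]
```

View pics/c4.png

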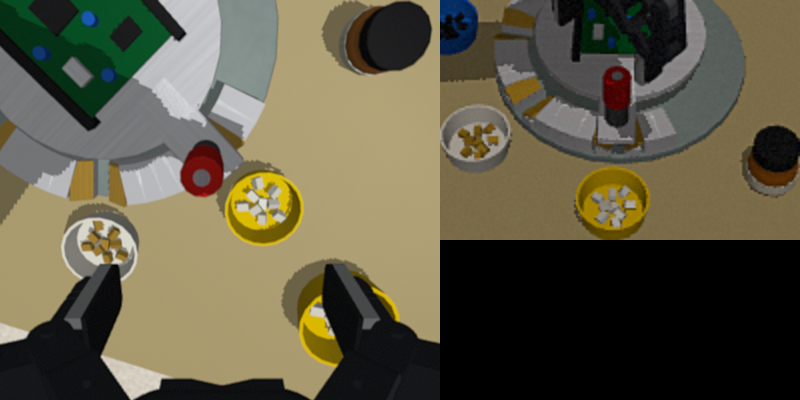

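The knob's top face is at (302,177) in the wrist view and about (319,207) in the side view. Both match the locked height of 0.112 m, not 0.140 m, so it is down at the yellow cup. The gripper is clear of everything.

```bash
python3 -c "
from h import *
print(ticket.close_job())"
```

```text
the job is handed in; nothing more can be done
None
```

The stage is turned to the small yellow cup with the plunger down in its notch, checked in two camera views; the gripper is clear and the job was handed in at about 8.5 s, with no verdict returned.

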